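# Fish the brass spacer out of the narrow pocket with sprung tongs

## Robot

A 6-joint arm with a two-finger parallel gripper is mounted at the origin on the work surface. World frame = base frame: x ahead of the robot, y to its left, z up, the work surface at z = 0. Lengths are in mm, angles in rad, forces in N, time in s.
With the tool pointing down it reaches from about 350 to 775 mm from the base axis. Payload 7.3 kg.
Tool frame: the origin (TCP) lies between the finger pads; the fingertips stand 22 mm ahead of it and the grasp point (between the pads) lies 3 mm ahead of it; z points along the fingers, x is the direction in which the jaws open and shut, and the axes are right-handed (so a half turn about z gives the same grasp; the last joint's range is limited). The gripper opens to 92 mm and grips with 3 to 60 N. Pads are 19 mm wide; open, the fingers measure 130 mm over their backs; the gripper's body (75 mm by 190 mm) begins 47 mm behind the grasp point.
Start: joints at [-0.146, 0.342, 1.524, -0, 1.275, -0.146], TCP at [525.017, 0.02, 248.741] pointing down, gripper open.
Joint ranges: [-2.53, 2.53], [-0.77, 2.02], [0.04, 2.7], [-1, 4.14], [0.28, 2.66], [-3.11, 3.11]. Speed limits (rad/s): [2.57, 2.57, 3.14, 3.14, 3.14, 3.14].

## Interface

Orientations are given as [roll, pitch, yaw] about the fixed x, y, z axes, in that order (R = Rz(yaw) Ry(pitch) Rx(roll)).
In Python, from plant import * gives the robot as it stands. The module is installed in compiled form; this text tells all that it offers.
- The arm moves only by the shell command python3 -m handwheel 'ROWS' [OPENING]. ROWS is a JSON object of lists of equal length, an entry for each row: "translation": the shift along the world's x, y, z in units of 15 cm (1.0 is 15 cm), a list of three; "twist": the turn about the world's z in units of 90 degrees (1.0 is 90 degrees). In form: {"translation": [[tx, ty, tz], ...], "twist": [twist, ...]}. A call has exactly 8 rows; each row shifts and turns the pose as measured when the row begins; what a row does not reach is not made up. A row lasts 1/8 s, in which the tool goes at most 62.5 mm and 10.7 degrees, less where a joint would pass 70% of its speed; a pose out of reach is approached as far as the arm can. A call with a number of a shift or a turn outside -1 to 1 is refused whole. A call with a gripper value outside its range is refused whole. OPENING is the closure in counts, from 0 (fully open) to 255 (shut), set as the call begins (- or left out, the last holds). The fingers move at their own pace and stop on an object; the grip force is fixed at half the most. Time passes only in rows, so rows that do not move let the fingers close, or fill a call up. It gives the time, the measured TCP pose, the force and the opening at its end, in the units of the state.
- get_obs(): the state, without advancing time (a new reading comes with each control period).
- capture(name): name is "scene" or "side" or "wrist"; returns a dict with "img" (384x512x3 uint8, red, green, blue), "vertical_fov" (degrees; the focal length in pixels is half the picture's height over the tangent of half this angle, whatever the lens; pixels are square), "cx", "cy" (the principal point, pixels), "distortion" ([k1, k2, p1, p2, k3] as OpenCV has them; the pictures are not rectified), "world_from_camera" (4x4, takes a point from camera to world coordinates). Camera axes: x right, y up, looking along -z (the intrinsics and any distortion apply to the point x, -y, -z); pixel columns grow to the right and rows downward; lengths in mm; the calibration is good to about 2 mm. A picture is of the moment at which its call begins. There is no depth.
- close_job(): hands the job in, once; it reports no verdict.
Trained networks look in the newest picture that a camera, given by its name, has taken for a name from the list of things; names that differ only in an ending like _2 or _b are one class to them, and where a whole thing is asked for, a point or a joint stands for the part that bears it (a point fixed in the world has none). Each returns a list of dicts, best first, with "score" (0 to 1); they miss things now and then, are a little off and sometimes report something else, mostly with a low value. They report only what shows in the picture. A call takes as long as a camera call.
- search_frame(camera, label): "position" ([x, y, z] in mm, in the coordinates of the camera as it stood for that picture, good to about 4 mm: the middle of the surface that is visible of it).
- spot_point(camera, label): "position" ([x, y, z] in mm, in the coordinates of the camera as it stood for that picture, good to about 4 mm: a listed point, or the origin of a listed thing).
The state is a dict: "time": time; "joint_positions": joint angles; "dq": joint speeds; "tau": joint torques, N m; "tool_pos": TCP position; "tcp_rot": TCP orientation; "contact_force": force on the tool from outside, world axes, zero at the start; "moment": the same for the moment, N m; "grip_width": finger opening in mm.
Only numpy, scipy, OpenCV 4.12 (cv2) and the standard library are available. Lean on these libraries where they do the work, as an engineer would, in place of code of your own. Each camera call takes 0.05 s, during which the arm holds its last target.

## Task

Take the sprung tongs from their dark holder and use them to pull the brass spacer out of the spring clip at the bottom of the organiser's narrow pocket, feeling your way so as not to lean hard on the organiser. Squeeze the thin-walled spacer firmly but with no more than about 25 N from each side, never touch it with the gripper's fingers, and set it down gently in the ceramic key dish on the top tier. Then stand the tongs back upright in their holder, leaving everything else where it is.

Things in the scene. Friction and masses are not known exactly. Their poses are not given: they have to be found in the camera images.
- tongs: Sprung steel tongs standing tips down, 149 mm tall, about 200 g. Origin: midway between the tips' lower ends; z up to the closed bow, y the line along which they close. Two flat parallel legs, 15 mm wide (x; the last 5 mm at the tips only 11), 4 mm thick, 28 mm apart inside and 36 outside when open; the legs stay parallel and slide in by up to 9 mm each.
- tongs_grip (a point): Middle between the orange grip plates, 104 mm above the tips. Plates 18 mm wide (x), 44 tall, 42 mm over them when open; the 22 mm wide (y) bow ends 45 mm higher. Each leg's spring pushes back with 2 N per mm moved in: 3 mm each carries the tongs, tips still open; 6 mm each meets the spacer (then 12 N of each finger's force goes into the spring, the rest squeezes the spacer).
- holder: Fixed dark wooden block, 60 (x) x 84 (y) x 60 mm tall, with an upright rectangular well 24 (x) x 48 (y) mm in its middle; the well's floor is 10 mm above the block's underside. The tongs stand in the well with their y along the holder's y. Origin: centre of the underside; z up.
- organiser: Fixed light beech block with a dark band, 66 (x) x 86 (y) x 75 mm tall, with a narrow upright pocket 19 (x) x 46 (y) mm in its middle, 63 mm deep (floor 12 mm above the underside). A steel spring clip in the middle of the pocket's -x wall presses the spacer against the +x wall; pulling the spacer up out of the clip takes about 4 to 6 N over the first 15 mm. Origin: centre of the underside; z up.
- pocket_mouth (a point): Centre of the pocket's mouth, on the organiser's top face, 75 mm above its underside.
- spacer: Thin-walled brass spacer (sleeve), 16 mm in diameter, 18 mm tall, 22 g, standing upright on the pocket's floor. Its axis is 1.5 mm to the +x side of the pocket's middle, at the middle in y. Origin: centre of its underside; z along its axis.
- dish: Loose blue ceramic key dish, round, 130 mm across the rim, 22 mm tall, standing on the top tier; its inner floor is 5 mm above its underside and flat to about 35 mm from the middle. Origin: centre of the underside; z up.
- tiers: Fixed stepped stand of three beech tiers in a row along its y, each 220 (x) x 160 (y) mm: the top tier's surface is 110 mm high (middle at y = -160 mm), the middle tier's 70 mm (y = 0), the bottom tier's 30 mm (y = 160 mm). Origin: centre of the underside.
- whistle: White plastic whistle, 18 mm tall, on the top tier beside the dish. Leave alone.
- grip_ball_center (a point): Centre of the red grip ball (60 mm) that sits in a ring on the middle tier. Leave alone.
- carabiner: Steel carabiner, 85 mm long, on the middle tier. Leave alone.
- kettlebell: Small green kettlebell, 94 mm wide, 126 mm tall, on the bottom tier. Leave alone.
- torch: Torch, about 135 mm long, 32 mm tall, lying on the table. Leave alone.
- polish_tin: Red polish tin, 72 mm across, 22 mm tall. Leave alone.
- doorstop: Black rubber doorstop, 90 mm long, 30 mm tall. Leave alone.

How it is judged (in metres and radians):
On the way, in this order (a step that is already met when the one before it is completed fails the run):
1. the tongs have been lifted clear of their holder (z of tongs in the frame of holder above 0.065 m), for 0.1 s.
2. the tongs grip the spacer at the bottom of the pocket (contact force between tongs and spacer above 4 N and z of spacer in the frame of organiser below 0.02 m and horizontal distance between spacer and organiser below 0.012 m), for 0.1 s.
3. the tongs hold the spacer clear above the pocket (contact force between tongs and spacer above 1 N and z of spacer in the frame of organiser above 0.078 m), for 0.1 s.
4. the spacer lies in the dish, let go by the tongs (horizontal distance between spacer and dish below 0.05 m and z of spacer in the frame of dish between 0 and 0.02 m and contact force between tongs and spacer below 0.05 N and linear speed of spacer below 0.05 m/s), for 0.2 s.
At the end, for the whole second after the job is handed in: The spacer rests in the dish (within 50 mm of its middle, origin under 20 mm above its underside), the dish on the top tier; the tongs stand in the holder (tips within 10 mm of the well floor and 20 mm of its middle, leaning under 0.3 rad); all at rest (all of step 4 and z of tongs in the frame of holder below 0.02 m and horizontal distance between tongs and holder below 0.02 m and angle between tongs's own z axis and vertical below 0.3 rad and linear speed of tongs below 0.05 m/s and z of dish in the frame of tiers above 0.105 m); the robot touches nothing.
It fails at once if the tongs press on the organiser with more than 20 N (contact force between tongs and organiser above 20 N).
It fails at once if the spacer is squeezed by more than 32 N from each side (64 N over both) (contact force between tongs and spacer above 64 N).
It fails at once if the fingers touch the spacer (contact force between the fingers and spacer above 0.1 N).
It fails at once if the spacer is dropped or flung (falls faster than 0.6 m/s, out of the tongs) (contact force between tongs and spacer below 0.05 N and linear speed of spacer above 0.6 m/s).
It fails at once if a bystander is moved by more than 15 mm, or the dish by more than 30 mm (distance of any of whistle, grip_ball_center, carabiner, kettlebell, torch, polish_tin, doorstop from where it was at the start of the episode above 0.015 m or distance of dish from where it was at the start of the episode above 0.03 m).
It also fails if it takes over 53 s, if anything falls off the work surface, if the arm or the gripper's body presses on something with over 40 N, if the wrist force passes 120 N, or if a joint passes its speed limit or range.

## Working session

There is one attempt and no reset: what is moved stays moved. The work goes in short steps, Python scripts to look and compute and a shell command to move; the robot and the scene stay as the last step left them, time stands still between calls to the robot, and variables do not carry over. Pictures are saved under pics/ and viewed, and the job is handed in when it is done.

```bash
mkdir -p pics; cat > h.py <<'E'
from plant import *
import numpy as np, cv2
def K(c):
    h=c["img"].shape[0]; f=h/2/np.tan(np.radians(c["vertical_fov"])/2)
    return np.array([[f,0,c["cx"]],[0,f,c["cy"]],[0,0,1]])
def w(c,p):
    M=np.array(c["world_from_camera"]); return (M@np.append(p,1))[:3]
def px(c,P):
    M=np.linalg.inv(np.array(c["world_from_camera"])); q=(M@np.append(P,1))[:3]
    q=np.array([q[0],-q[1],-q[2]])
    return cv2.projectPoints(q.reshape(1,1,3),np.zeros(3),np.zeros(3),K(c),np.array(c["distortion"],float))[0].ravel()
def ray(c,u,v,z):
    "pixel -> world point at height z"
    n=cv2.undistortPoints(np.array([[[u,v]]],float),K(c),np.array(c["distortion"],float)).ravel()
    M=np.array(c["world_from_camera"]); d=M[:3,:3]@np.array([n[0],-n[1],-1]); o=M[:3,3]
    return o+d*(z-o[2])/d[2]
def save(c,n): cv2.imwrite(f"pics/{n}.png",cv2.cvtColor(c["img"],cv2.COLOR_RGB2BGR))
E
python3 - <<'E'
from h import *
o=get_obs();print(o)
for cam in ["scene","side","wrist"]:
    c=capture(cam);save(c,cam+"0")
    print(cam,np.round(c["world_from_camera"],2).tolist(),c["vertical_fov"],c["distortion"])
    for l in ["tongs","tongs_grip","holder","organiser","pocket_mouth","spacer","dish","tiers","whistle","grip_ball_center","kettlebell","polish_tin"]:
        r=spot_point(cam,l)
        print(l,[(np.round(w(c,x["position"])).tolist(),round(x["score"],2)) for x in r[:2]])
print(get_obs()["time"])
E
```

```text
{'time': 0.0, 'joint_positions': array([-1.46036891e-01,  3.42704588e-01,  1.52503140e+00,  2.51710602e-05,
        1.27540445e+00, -1.46004265e-01]), 'dq': array([-7.22541710e-05, -1.24328044e-03,  2.08085819e-04,  1.31698665e-03,
        1.80507883e-04,  5.61480501e-04]), 'tau': array([ 7.61924657e-04, -4.31245601e+01, -2.44219762e+01,  7.17750052e-02,
        5.59406646e-02, -1.04314388e-04]), 'tool_pos': array([5.24618541e+02, 6.62040209e-02, 2.48049336e+02]), 'tcp_rot': array([-3.14134366e+00,  1.52781494e-03, -3.97825219e-05]), 'contact_force': array([-0.23863647,  0.72413924,  0.29149583]), 'moment': array([ 0.00961489, -0.00414139, -0.03462711]), 'grip_width': 91.4590093477626}
scene [[-0.68, -0.47, 0.56, 1310.35], [0.73, -0.42, 0.54, 777.29], [-0.02, 0.77, 0.63, 953.94], [0.0, 0.0, 0.0, 1.0]] 46.18698211578244 [0.00735313 0.         0.         0.         0.        ]
tongs [([481.0, -286.0, 7.0], 0.6)]
tongs_grip [([485.0, -289.0, 113.0], 0.62)]
holder [([483.0, -289.0, -2.0], 0.96)]
organiser [([503.0, -107.0, 72.0], 0.22)]
pocket_mouth []
spacer [([483.0, -288.0, -4.0], 0.5
[... 911 characters left out ...]
_center [([481.0, 305.0, 101.0], 0.58)]
kettlebell [([513.0, 458.0, 29.0], 0.88)]
polish_tin [([611.0, 120.0, 111.0], 0.62), ([698.0, -248.0, 5.0], 0.51)]
wrist [[1.0, -0.0, 0.0, 525.27], [-0.0, 0.96, 0.29, 76.71], [-0.0, -0.29, 0.96, 384.66], [0.0, 0.0, 0.0, 1.0]] 61.33015220033038 [-0.06482038  0.          0.          0.          0.        ]
tongs []
tongs_grip []
holder []
organiser [([697.0, -249.0, -3.0], 0.65), ([506.0, -107.0, 2.0], 0.61)]
pocket_mouth [([507.0, -109.0, 75.0], 0.77)]
spacer [([501.0, -106.0, 9.0], 0.39)]
dish [([497.0, 143.0, 110.0], 0.7)]
tiers []
whistle [([609.0, 114.0, 109.0], 0.82)]
grip_ball_center []
kettlebell []
polish_tin [([692.0, -248.0, -2.0], 0.73)]
1.95
```

View pics.

View pics/scene0.png

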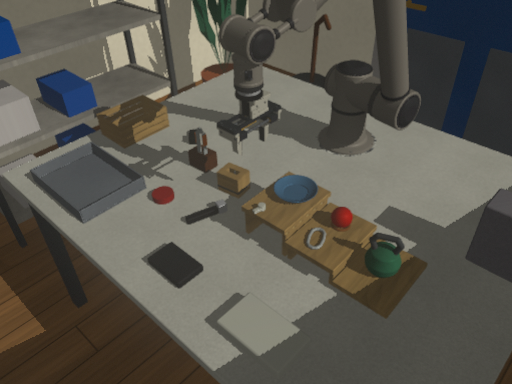

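View pics/side0.png

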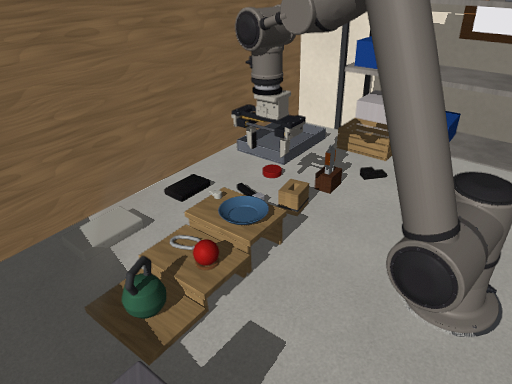

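View pics/wrist0.png

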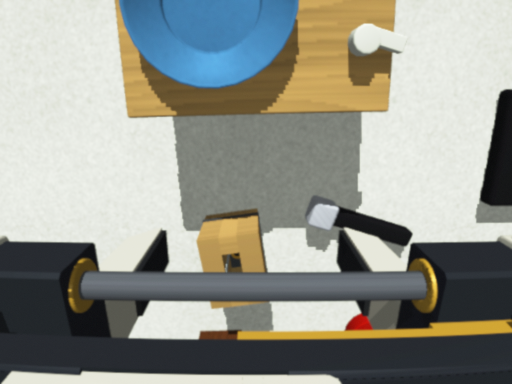

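```bash
python3 -m handwheel '{"translation":[[0,-0.2,0],[0,-0.2,0],[0,-0.2,0],[-0.02,-0.2,0],[-0.02,-0.2,0],[-0.02,-0.2,0],[0,-0.1,0],[0,0,0]],"twist":[0,0,0,0,0,0,0,0]}'
cat > look.py <<'E'
from h import *
import sys
c=capture("wrist");save(c,sys.argv[1]);
import pickle;pickle.dump(c,open(f"pics/{sys.argv[1]}.pkl","wb"))
o=get_obs();print(o["time"],np.round(o["tool_pos"],1),np.round(o["tcp_rot"],4),np.round(o["contact_force"],1),o["grip_width"])
for l in sys.argv[2:]:
    print(l,[(np.round(w(c,x["position"]),1).tolist(),round(x["score"],2)) for x in spot_point("wrist",l)[:2]])
E
python3 look.py w1 organiser pocket_mouth spacer
```

```text
time: 2.95
tool_pos: [515.6, -200.0, 248.7]
tcp_rot: [-3.141, -0.001, 0.002]
contact_force: [-0.1, 1.1, -0.4]
grip_width: 91.9
3.0 [ 515.6 -199.3  248.7] [-3.1408e+00 -6.0000e-04  2.4000e-03] [-0.1  0.3 -0.1] 91.74806550061992
organiser [([505.2, -105.6, -0.2], 0.98), ([506.0, -103.5, 13.1], 0.47)]
pocket_mouth [([504.2, -107.2, 72.2], 0.8)]
spacer []
```

View pics/w1.png

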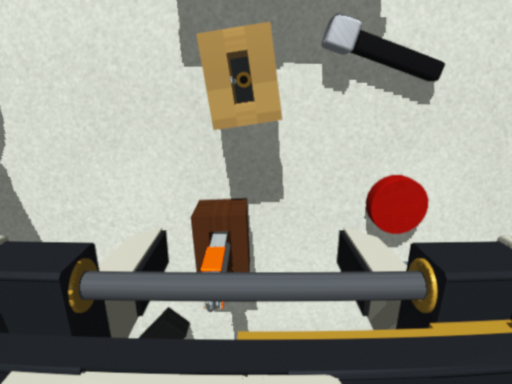

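```bash
python3 -c "
import cv2
a=cv2.imread('pics/w1.png')[10:140,180:300]
cv2.imwrite('pics/w1z.png',cv2.resize(a,None,fx=4.6,fy=4.6,interpolation=cv2.INTER_CUBIC))"
python3 -m handwheel '{"translation":[[0,-0.2,0],[0,-0.2,0],[0,-0.2,0],[-0.02,-0.2,0],[-0.02,-0.2,0],[-0.02,-0.1,0],[0,0,0],[0,0,0]],"twist":[0,0,0,0,0,0,0,0]}'
python3 look.py w2 holder tongs tongs_grip
```

```text
time: 4.15
tool_pos: [509.2, -359.3, 249.5]
tcp_rot: [-3.139, -0.002, 0.015]
contact_force: [-0.3, -0.4, 0.5]
grip_width: 92.2
4.2 [ 509.2 -359.2  249.6] [-3.1386e+00 -1.7000e-03  1.5700e-02] [-0.2 -0.6  0.2] 92.22799363875403
holder [([482.5, -291.1, -1.9], 0.85)]
tongs [([478.3, -287.8, 9.4], 0.91)]
tongs_grip [([478.8, -291.1, 114.6], 0.71)]
```

View pics/w1z.png

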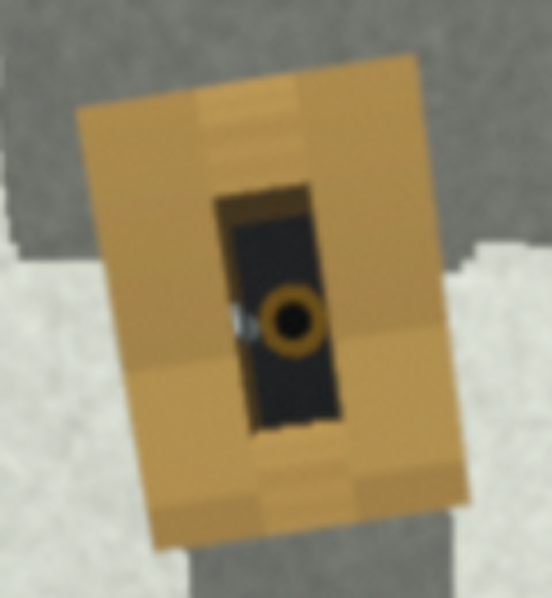

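View pics/w2.png

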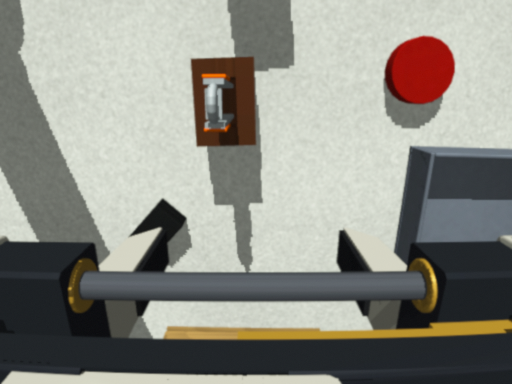

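```bash
python3 - <<'E'
import cv2,pickle
from h import *
a=cv2.imread('pics/w2.png')[45:160,175:275]
cv2.imwrite('pics/w2z.png',cv2.resize(a,None,fx=5,fy=5,interpolation=cv2.INTER_CUBIC))
c=pickle.load(open('pics/w1.pkl','rb'))
f=lambda u,v:((u+.5)/4.6-.5+180,(v+.5)/4.6-.5+10)
for z,pts in ((75,[(77,107),(416,55),(469,502),(154,550),(214,199),(309,184),(342,416),(252,433)]),(30,[(293,320)])):
    for p in pts: print(z,p,np.round(ray(c,*f(*p),z)[:2],1))
E
```

```text
75 (77, 107) [466.1 -70.6]
75 (416, 55) [531.1 -61.4]
75 (469, 502) [ 543.2 -145.6]
75 (154, 550) [ 478.6 -155.4]
75 (214, 199) [492.2 -87.5]
75 (309, 184) [510.7 -84.8]
75 (342, 416) [ 517.2 -128.7]
75 (252, 433) [ 499.1 -132. ]
30 (293, 320) [ 506.2 -108.2]
```

View pics/w2z.png

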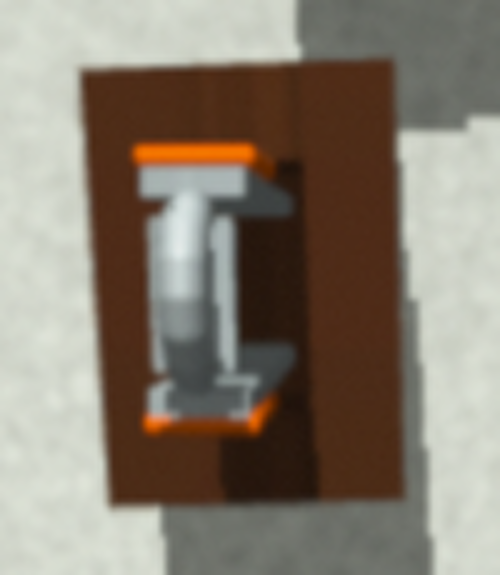

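```bash
python3 - <<'E'
import pickle
from h import *
c=pickle.load(open('pics/w2.pkl','rb'))
f=lambda u,v:((u+.5)/5-.5+175,(v+.5)/5-.5+45)
H=[]
for z,pts in ((60,[(82,70),(392,60),(403,498),(110,505),(300,160),(317,498)]),(136,[(133,147),(252,147),(254,432),(147,432),(143,410),(275,165)]),(159,[(187,200),(187,380)])):
    for p in pts:
        q=ray(c,*f(*p),z)[:2];print(z,p,np.round(q,1))
        if len(H)<4:H.append(q)
print(np.mean(H,0),c["world_from_camera"])
d=(H[0]-H[3]+H[1]-H[2]);print(np.degrees(np.arctan2(-d[0],d[1])))
d=(H[1]-H[0]+H[2]-H[3]);print(np.degrees(np.arctan2(d[1],d[0])))
# predicted outline of tongs
for x0 in (480,482,484):
  for nm,z,pts in (("plate136",136,[(-9,21),(9,21),(9,-21),(-9,-21)]),("bow159",159,[(0,11),(0,-11)])):
    a=np.radians(1.5);R=np.array([[np.cos(a),-np.sin(a)],[np.sin(a),np.cos(a)]])
    print(x0,nm,[np.round((px(c,[*(R@p+[x0,-289]),z])-[175,45])*5).tolist() for p in pts])
E
```

```text
60 (82, 70) [ 449.8 -250.2]
60 (392, 60) [ 508.5 -247.8]
60 (403, 498) [ 512.  -330.8]
60 (110, 505) [ 452.8 -333.1]
60 (300, 160) [ 491.1 -266.2]
60 (317, 498) [ 494.7 -331.1]
136 (133, 147) [ 470.6 -268.6]
136 (252, 147) [ 488.1 -268.4]
136 (254, 432) [ 488.1 -309.9]
136 (147, 432) [ 471.7 -310.1]
136 (143, 410) [ 471.2 -306.8]
136 (275, 165) [ 491.4 -270.9]
159 (187, 200) [ 481.1 -276.6]
159 (187, 380) [ 480.8 -300.4]
[ 480.77298813 -290.49739161] [[ 9.99882024e-01 -1.43794377e-02 -5.40089560e-03  5.08029276e+02]
 [ 1.53255576e-02  9.57544538e-01  2.87877727e-01 -2.83048492e+02]
 [ 1.03207822e-03 -2.87926536e-01  9.57651943e-01  3.85698927e+02]
 [ 0.00000000e+00  0.00000000e+00  0.00000000e+00  1.00000000e+00]]
2.25476746057859
2.250948826835006
480 plate136 [[130.0, 143.0], [253.0, 141.0], [261.0, 429.0], [144.0, 431.0]]
480 bow159 [[175.0, 209.0], [182.0, 375.0]]
482 plate136 [[144.0, 143.0], [266.0, 141.0], [274.0, 429.0], [157.0, 431.0]]
482 bow159 [[189.0, 209.0], [196.0, 375.0]]
484 plate136 [[157.0, 143.0], [280.0, 141.0], [288.0, 430.0], [170.0, 431.0]]
484 bow159 [[204.0, 209.0], [211.0, 375.0]]
```

```bash
python3 -m handwheel '{"translation":[[-0.03,0.06,0],[-0.03,0.07,0],[-0.03,0.07,0],[-0.03,0.07,0],[-0.03,0.07,0],[-0.03,0.07,0],[-0.02,0.06,0],[0,0,0]],"twist":[-0.118,-0.118,-0.118,-0.118,-0.118,-0.118,-0.118,-0.118]}'
python3 look.py w3 tongs_grip holder
python3 -c "
from plant import *;print(get_obs()['joint_positions'])"
```

```text
time: 5.35
tool_pos: [479.0, -283.1, 250.9]
tcp_rot: [-3.138, -0.003, -1.487]
contact_force: [-0.0, 0.5, -0.3]
grip_width: 92.0
5.4 [ 479.2 -283.4  250.9] [-3.1380e+00 -3.0000e-03 -1.4951e+00] [0.5 0.2 0.5] 91.6713855223053
tongs_grip [([479.4, -290.5, 113.6], 0.68)]
holder [([482.7, -292.9, -2.9], 0.77)]
[-6.72405518e-01  3.96769807e-01  1.43518367e+00  1.70891881e-04
  1.30504723e+00  8.05915321e-01]
```

View pics/w3.png

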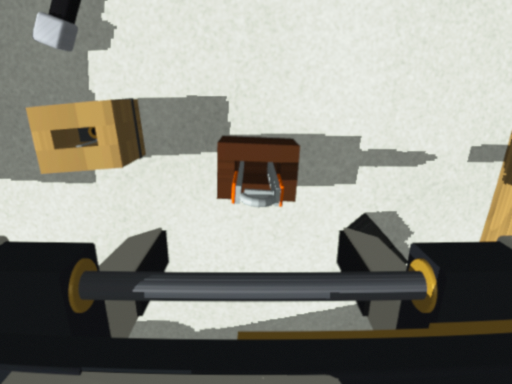

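```bash
python3 - <<'E'
import cv2
i=cv2.imread('pics/w3.png')
a=cv2.resize(i[90:180,20:150],None,fx=5,fy=5,interpolation=cv2.INTER_CUBIC)
b=cv2.resize(i[130:215,205:310],None,fx=6,fy=6,interpolation=cv2.INTER_CUBIC)
cv2.imwrite('pics/w3a.png',a);cv2.imwrite('pics/w3b.png',b)
E
```

```text
(no output)
```

View pics/w3a.png

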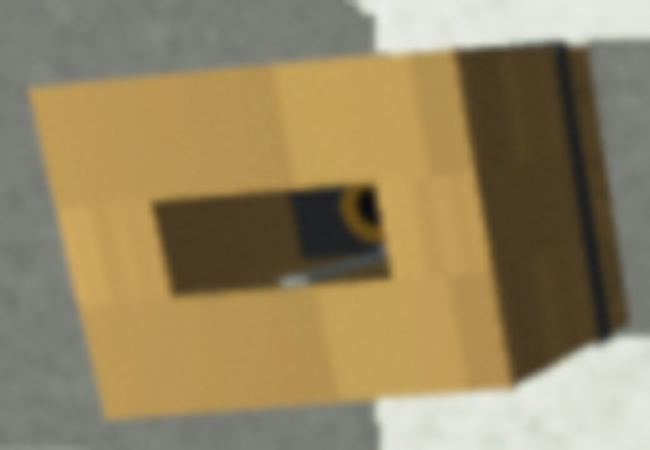

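View pics/w3b.png

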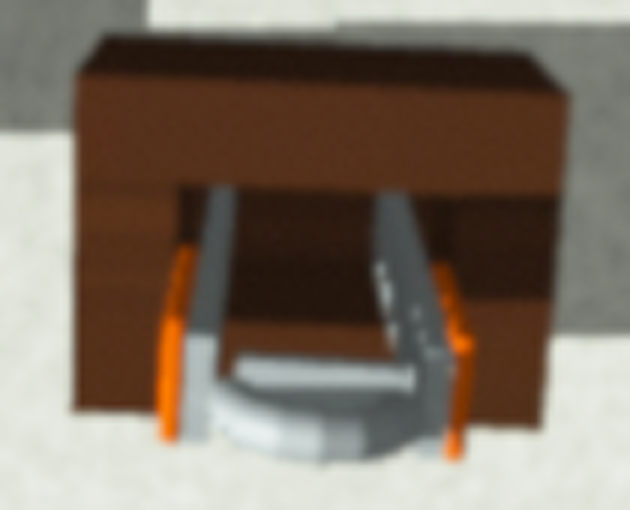

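```bash
cat > quad.py <<'E'
from h import *
import pickle
def quad(name,s,org,z,pts):
    c=pickle.load(open(f'pics/{name}.pkl','rb'))
    Q=[ray(c,(u+.5)/s-.5+org[0],(v+.5)/s-.5+org[1],z)[:2] for u,v in pts]
    return np.array(Q)
E
python3 - <<'E'
from quad import *
for Q in (quad('w3',5,(20,90),75,[(30,88),(457,52),(513,385),(105,420)]),quad('w3',6,(205,130),60,[(80,72),(567,95),(542,430),(72,410)])):
    print(np.round(Q,1).tolist(),Q.mean(0),[np.round(np.linalg.norm(Q[i]-Q[i-1]),1) for i in range(4)])
    d=Q[0]-Q[1]+Q[3]-Q[2];print(np.degrees(np.arctan2(-d[0],d[1])))
print(quad('w3',6,(205,130),136,[(160,440),(462,460),(440,260),(190,245)]))
E
```

```text
[[530.9, -61.8], [542.9, -146.9], [479.3, -156.2], [465.5, -71.0]] [ 504.67379163 -108.9841809 ] [np.float64(66.1), np.float64(86.0), np.float64(64.2), np.float64(86.3)]
8.614526064710319
[[509.3, -248.4], [512.3, -330.6], [452.7, -333.6], [449.6, -250.2]] [ 480.96300969 -290.72494166] [np.float64(59.8), np.float64(82.2), np.float64(59.7), np.float64(83.4)]
2.0907676688890717
[[ 471.21702847 -268.85234727]
 [ 471.71085763 -310.21872111]
 [ 499.3969342  -304.24366824]
 [ 498.69908713 -271.04743898]]
```

```bash
python3 -m handwheel '{"translation":[[0.005,-0.04,-0.05],[0,0,-0.15],[0,0,-0.15],[0,0,-0.15],[0,0,-0.15],[0,0,-0.12],[0,0,-0.08],[0,0,0]],"twist":[-0.02,-0.02,0,0,0,0,0,0]}'
```

```text
time: 6.5
tool_pos: [479.4, -292.4, 115.9]
tcp_rot: [-3.139, -0.003, -1.533]
contact_force: [0.3, -0.7, 0.2]
grip_width: 91.6
```

```bash
python3 -m handwheel '{"translation":[[0.003,0.02,0.024],[0,0,0],[0,0,0],[0,0,0],[0,0,0],[0,0,0],[0,0,0],[0,0,0]],"twist":[-0.015,0,0,0,0,0,0,0]}' 150
```

```text
time: 7.5
tool_pos: [480.9, -289.8, 122.0]
tcp_rot: [-3.136, -0.005, -1.557]
contact_force: [0.7, -0.2, 1.6]
grip_width: 37.7
```

```bash
python3 -m handwheel '{"translation":[[0,0,0],[0,0,0],[0,0,0.06],[0,0,0.1],[0,0,0.12],[0,0,0.12],[0,0,0.12],[0,0,0.12]],"twist":[0,0,0,0,0,0,0,0]}' 156
```

```text
time: 8.5
tool_pos: [480.2, -289.5, 223.9]
tcp_rot: [-3.137, -0.005, -1.557]
contact_force: [0.2, 0.1, -2.7]
grip_width: 35.8
```

```bash
python3 look.py w4
```

```text
8.55 [ 481.1 -290.2  226.8] [-3.1334 -0.0077 -1.5571] [ 1.  -2.1  1. ] 35.68716693121236
```

View pics/w4.png

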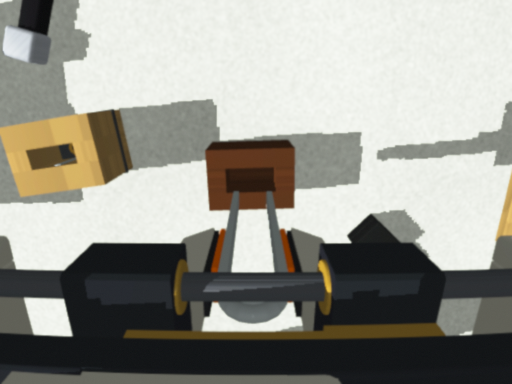

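```bash
python3 -m handwheel '{"translation":[[0.02,0.12,0],[0.025,0.19,0],[0.025,0.19,0],[0.025,0.19,0],[0.025,0.19,0],[0.025,0.19,0],[0.015,0.13,-0.03],[0,0,-0.05]],"twist":[0.0,0.02,0.02,0.02,0.02,0.005,0,0]}'; python3 look.py w5
```

```text
time: 9.55
tool_pos: [502.8, -96.3, 212.9]
tcp_rot: [-3.136, -0.003, -1.417]
contact_force: [0.3, 0.6, -2.5]
grip_width: 35.7
9.6 [502.3 -96.8 211.7] [-3.1381e+00 -2.4000e-03 -1.4177e+00] [-0.1  0.6 -3.4] 35.4949621035004
```

View pics/w5.png

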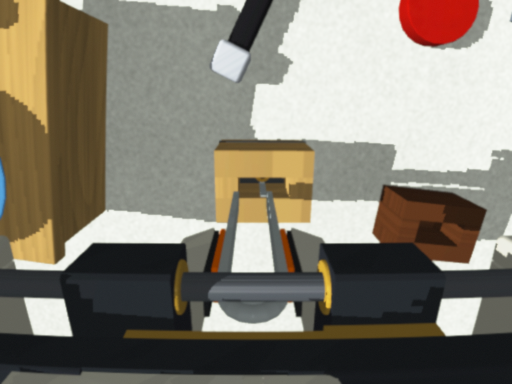

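```bash
python3 -m handwheel '{"translation":[[0.01,-0.05,-0.02],[0.005,-0.03,-0.04],[0,0,-0.04],[0,0,0],[0,0,0],[0,0,0],[0,0,0],[0,0,0]],"twist":[-0.005,0,0,0,0,0,0,0]}'; python3 look.py w6; python3 - <<'E'
import cv2
i=cv2.imread('pics/w6.png')
cv2.imwrite('pics/w6z.png',cv2.resize(i[120:230,190:330],None,fx=5.5,fy=5.5,interpolation=cv2.INTER_CUBIC))
E
```

```text
time: 10.6
tool_pos: [504.3, -111.7, 195.4]
tcp_rot: [-3.139, -0.003, -1.429]
contact_force: [0.5, -0.2, -2.5]
grip_width: 35.4
10.65 [ 504.3 -111.7  195.4] [-3.1387e+00 -2.6000e-03 -1.4292e+00] [ 0.5  0.6 -1.9] 35.17840688355857
```

View pics/w6z.png

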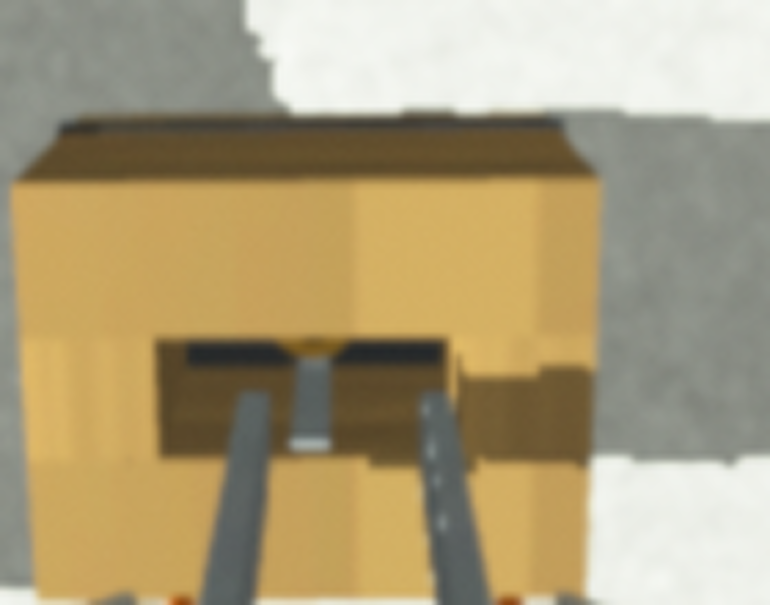

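```bash
python3 - <<'E'
from quad import *
O=(190,120)
Q=quad('w6',5.5,O,75,[(15,181),(600,179),(585,597),(38,597)]);print(np.round(Q,1).tolist())
Q2=quad('w6',5.5,O,75,[(157,340),(445,340)]);print(np.round(Q2,1).tolist(),Q2.mean(0))
for z in (80,83.4,86): 
    T=quad('w6',5.5,O,z,[(237,393),(270,393),(420,393),(447,393)]);m=(T[0]+T[3])/2;print(z,np.round(T,1).tolist(),m)
y=np.radians(8.1);c=pickle.load(open('pics/w6.pkl','rb'))
R=np.array([[np.cos(y),-np.sin(y)],[np.sin(y),np.cos(y)]])
print('mouth +x edge centre', Q2.mean(0), 'centre from it', Q2.mean(0)-R@[9.5,0])
print('outer top +x centre', Q[:2].mean(0)-R@[33,0])
print('tip centre', m-R@[5.5,0])
E
```

```text
[[531.4, -61.7], [543.6, -145.9], [478.7, -155.6], [466.7, -71.1]]
[[510.5, -84.9], [516.5, -127.4]] [ 513.53845678 -106.1375074 ]
80 [[505.5, -97.8], [506.2, -102.6], [509.3, -124.5], [509.9, -128.5]] [ 507.7053293 -113.1269444]
83.4 [[506.6, -97.9], [507.2, -102.6], [510.3, -124.2], [510.8, -128.1]] [ 508.70547729 -112.97651457]
86 [[507.4, -97.9], [508.0, -102.6], [511.0, -124.0], [511.6, -127.8]] [ 509.47029634 -112.86147999]
mouth +x edge centre [ 513.53845678 -106.1375074 ] centre from it [ 504.13323203 -107.47606911]
outer top +x centre [ 504.86805103 -108.48274687]
tip centre [ 504.02516622 -113.63643676]
```

```bash
python3 -m handwheel '{"translation":[[0.005,0.03,0],[0,0,0],[0,0,0],[0,0,-0.02],[0,0,-0.02],[0,0,0],[0,0,0],[0,0,0]],"twist":[0.003,0,0,0,0,0,0,0]}'; python3 look.py w7; python3 - <<'E'
import cv2
i=cv2.imread('pics/w7.png')
cv2.imwrite('pics/w7z.png',cv2.resize(i[120:230,190:330],None,fx=5.5,fy=5.5,interpolation=cv2.INTER_CUBIC))
E
```

```text
time: 11.65
tool_pos: [505.1, -106.8, 188.9]
tcp_rot: [-3.139, -0.002, -1.424]
contact_force: [-0.0, 0.2, -1.2]
grip_width: 35.3
11.7 [ 505.1 -106.8  188.9] [-3.1389e+00 -2.5000e-03 -1.4239e+00] [ 0.7 -0.4 -1.5] 35.871411690950396
```

View pics/w7z.png

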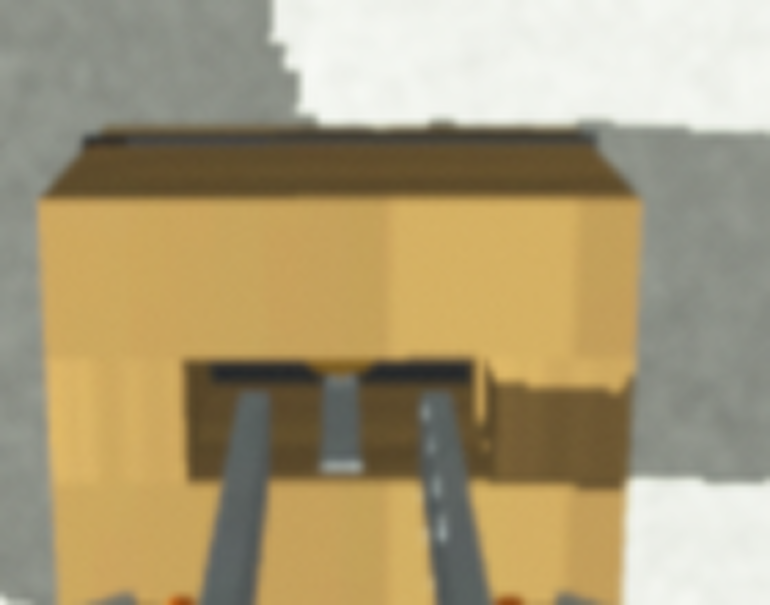

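```bash
python3 -m handwheel '{"translation":[[0.002,0.01,0],[0,0,-0.01],[0,0,-0.015],[0,0,-0.02],[0,0,-0.02],[0,0,-0.02],[0,0,-0.02],[0,0,-0.02]],"twist":[0,0,0,0,0,0,0,0]}'
```

```text
time: 12.7
tool_pos: [505.4, -105.2, 168.9]
tcp_rot: [-3.139, -0.003, -1.424]
contact_force: [0.1, -0.0, -1.1]
grip_width: 35.4
```

```bash
python3 -m handwheel '{"translation":[[0,0,-0.02],[0,0,-0.02],[0,0,-0.02],[0,0,-0.02],[0,0,-0.02],[0,0,-0.02],[0,0,-0.02],[0,0,-0.01]],"twist":[0,0,0,0,0,0,0,0]}'; python3 look.py w8; python3 - <<'E'
import cv2
i=cv2.imread('pics/w8.png')
cv2.imwrite('pics/w8z.png',cv2.resize(i[120:240,180:330],None,fx=5,fy=5,interpolation=cv2.INTER_CUBIC))
E
```

```text
time: 13.7
tool_pos: [505.4, -105.2, 144.7]
tcp_rot: [-3.139, -0.002, -1.424]
contact_force: [-0.3, -0.6, -2.0]
grip_width: 35.4
13.75 [ 505.4 -105.2  144.5] [-3.1391e+00 -2.4000e-03 -1.4239e+00] [-0.1 -0.7 -2.9] 35.96784144532721
```

View pics/w8z.png

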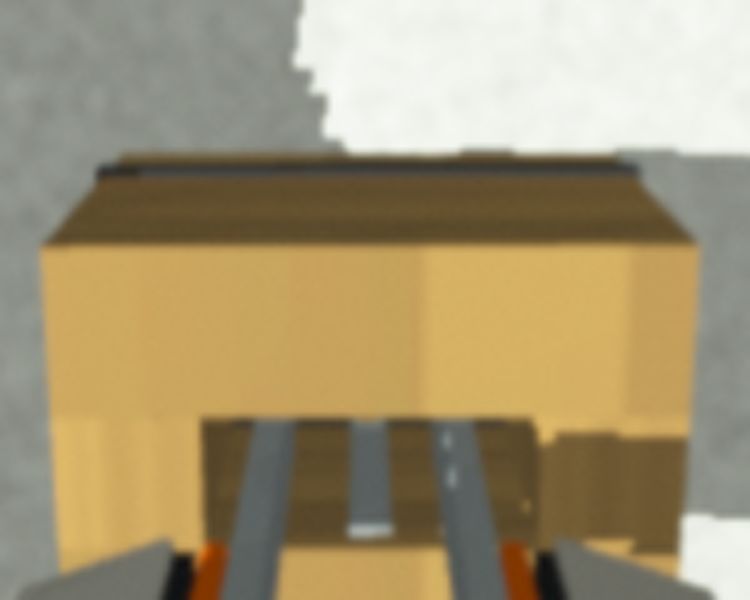

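```bash
python3 -m handwheel '{"translation":[[0,-0.006,0],[0,0,-0.01],[0,0,-0.01],[0,0,-0.015],[0,0,-0.015],[0,0,-0.015],[0,0,-0.015],[0,0,-0.015]],"twist":[0,0,0,0,0,0,0,0]}'
```

```text
time: 14.75
tool_pos: [505.5, -106.2, 129.6]
tcp_rot: [-3.139, -0.003, -1.424]
contact_force: [0.5, -0.4, -1.4]
grip_width: 35.6
```

```bash
python3 -m handwheel '{"translation":[[0,0,0],[0,0,0],[0,0,0],[0,0,0],[0,0,0],[0,0,0],[0,0,0],[0,0,0]],"twist":[0,0,0,0,0,0,0,0]}' 169
```

```text
time: 15.75
tool_pos: [505.6, -106.2, 129.6]
tcp_rot: [-3.138, -0.003, -1.424]
contact_force: [-0.1, 0.4, -1.3]
grip_width: 30.8
```

```bash
python3 -m handwheel '{"translation":[[0,0,0],[0,0,0],[0,0,0],[0,0,0],[0,0,0],[0,0,0],[0,0,0],[0,0,0]],"twist":[0,0,0,0,0,0,0,0]}' 178
```

```text
time: 16.75
tool_pos: [505.6, -106.1, 129.6]
tcp_rot: [-3.138, -0.003, -1.424]
contact_force: [-0.2, 1.2, -1.5]
grip_width: 28.5
```

```bash
python3 -m handwheel '{"translation":[[0,0,0],[0,0,0],[0,0,0],[0,0,0],[0,0,0],[0,0,0],[0,0,0],[0,0,0]],"twist":[0,0,0,0,0,0,0,0]}' 190; python3 - <<'E'
from h import *
print(get_obs())
E
python3 look.py w9;python3 - <<'E'
import cv2
i=cv2.imread('pics/w9.png')
cv2.imwrite('pics/w9z.png',cv2.resize(i[120:240,180:330],None,fx=5,fy=5,interpolation=cv2.INTER_CUBIC))
E
```

```text
time: 17.75
tool_pos: [505.6, -106.1, 129.7]
tcp_rot: [-3.138, -0.003, -1.424]
contact_force: [-0.8, 0.7, -1.0]
grip_width: 27.9
{'time': 17.75, 'joint_positions': array([-3.54864499e-01,  4.54232207e-01,  1.71420585e+00, -8.05347931e-04,
        9.69088412e-01,  1.06957345e+00]), 'dq': array([ 0.00017686, -0.00058367,  0.000457  , -0.00110815, -0.00114834,
        0.00025159]), 'tau': array([-1.05065270e-01, -4.55668509e+01, -2.08022636e+01, -8.61711858e-03,
       -1.14069453e-01, -5.22106893e-04]), 'tool_pos': array([ 505.58990197, -106.0799737 ,  129.65314648]), 'tcp_rot': array([-3.13834665e+00, -2.53758249e-03, -1.42398754e+00]), 'contact_force': array([-0.82970847,  0.66974802, -0.96860245]), 'moment': array([ 0.11575367,  0.1541309 , -0.01520137]), 'grip_width': 27.93795475253888}
17.8 [ 505.6 -106.1  129.6] [-3.1384e+00 -2.5000e-03 -1.4240e+00] [-0.2  0.  -1.1] 28.008365168613626
```

View pics/w9z.png

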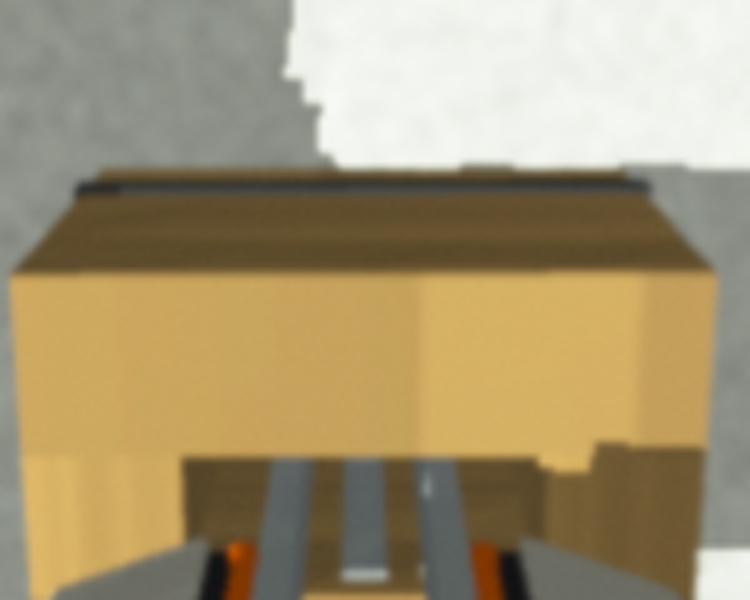

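```bash
python3 -m handwheel '{"translation":[[0,0,0.01],[0,0,0.015],[0,0,0.015],[0,0,0.015],[0,0,0.015],[0,0,0.02],[0,0,0.02],[0,0,0.02]],"twist":[0,0,0,0,0,0,0,0]}' 255
```

```text
time: 18.8
tool_pos: [505.4, -106.0, 150.0]
tcp_rot: [-3.139, -0.002, -1.424]
contact_force: [-1.1, 0.4, -2.5]
grip_width: 28.5
```

```bash
python3 -m handwheel '{"translation":[[0,0,0.04],[0,0,0.06],[0,0,0.08],[0,0,0.1],[0,0,0.12],[0,0,0.12],[0,0,0.12],[0,0,0.08]],"twist":[0,0,0,0,0,0,0,0]}'; python3 look.py w10 dish
```

```text
time: 19.8
tool_pos: [505.2, -106.1, 266.5]
tcp_rot: [-3.137, -0.004, -1.424]
contact_force: [0.3, 0.1, -2.1]
grip_width: 28.2
19.85 [ 505.8 -106.3  267.9] [-3.1345 -0.005  -1.4239] [ 1.1 -0.3 -0.9] 28.13092411848005
dish []
```

View pics/w10.png

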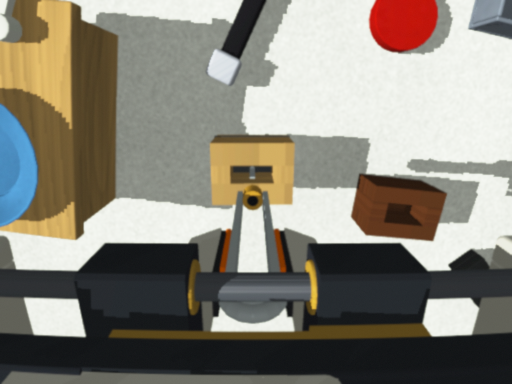

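```bash
python3 -m handwheel '{"translation":[[0,0.1,0],[-0.01,0.2,0],[-0.01,0.27,0],[-0.01,0.28,0],[-0.01,0.28,0],[-0.01,0.25,0],[-0.01,0.16,0],[-0.01,0.06,0]],"twist":[0,0,0,0,0,0,0,0]}'; python3 look.py w11 dish
```

```text
time: 20.9
tool_pos: [489.3, 146.7, 260.3]
tcp_rot: [3.136, 0.0, -1.424]
contact_force: [0.0, -1.4, -2.5]
grip_width: 28.7
20.95 [489.1 147.1 260.3] [ 3.1359e+00  7.0000e-04 -1.4243e+00] [ 0.3  1.2 -2.3] 28.29326697838375
dish [([495.4, 144.9, 106.6], 0.81), ([506.4, -108.5, 75.9], 0.54)]
```

View pics/w11.png

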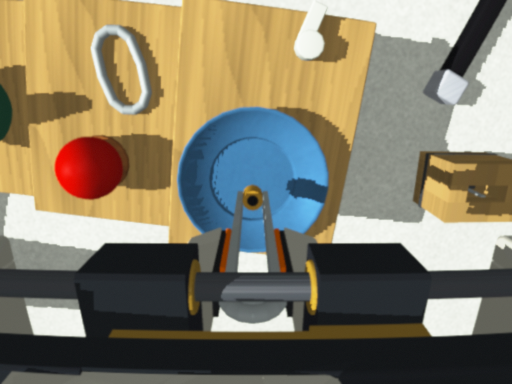

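```bash
python3 -m handwheel '{"translation":[[0.02,0,-0.02],[0.015,0,-0.03],[0,0,-0.03],[0,0,-0.03],[0,0,-0.02],[0,0,-0.015],[0,0,-0.007],[0,0,0]],"twist":[0,0,0,0,0,0,0,0]}'
```

```text
time: 22.0
tool_pos: [495.4, 142.8, 235.5]
tcp_rot: [3.135, -0.001, -1.429]
contact_force: [0.0, 0.7, -2.3]
grip_width: 28.3
```

```bash
python3 -m handwheel '{"translation":[[0,0,-0.005],[0,0,-0.005],[0,0,-0.003],[0,0,-0.003],[0,0,-0.003],[0,0,-0.003],[0,0,-0.003],[0,0,0]],"twist":[0,0,0,0,0,0,0,0]}'
```

```text
time: 23.0
tool_pos: [495.6, 143.0, 232.6]
tcp_rot: [3.137, -0.001, -1.429]
contact_force: [-0.3, -0.5, -1.4]
grip_width: 28.1
```

```bash
python3 -m handwheel '{"translation":[[0,0,-0.004],[0,0,-0.004],[0,0,-0.003],[0,0,-0.003],[0,0,-0.003],[0,0,-0.003],[0,0,-0.003],[0,0,0]],"twist":[0,0,0,0,0,0,0,0]}'; python3 look.py w12;  python3 - <<'E'
import cv2
i=cv2.imread('pics/w12.png')
cv2.imwrite('pics/w12z.png',cv2.resize(i[100:260,160:350],None,fx=4,fy=4,interpolation=cv2.INTER_CUBIC))
E
```

```text
time: 24.0
tool_pos: [495.4, 143.0, 232.6]
tcp_rot: [3.14, -0.001, -1.428]
contact_force: [-1.8, 0.3, 1.0]
grip_width: 28.4
24.05 [495.5 143.  232.6] [ 3.1396e+00 -1.2000e-03 -1.4283e+00] [-2.1 -0.6  4.5] 28.355939945734928
```

View pics/w12z.png

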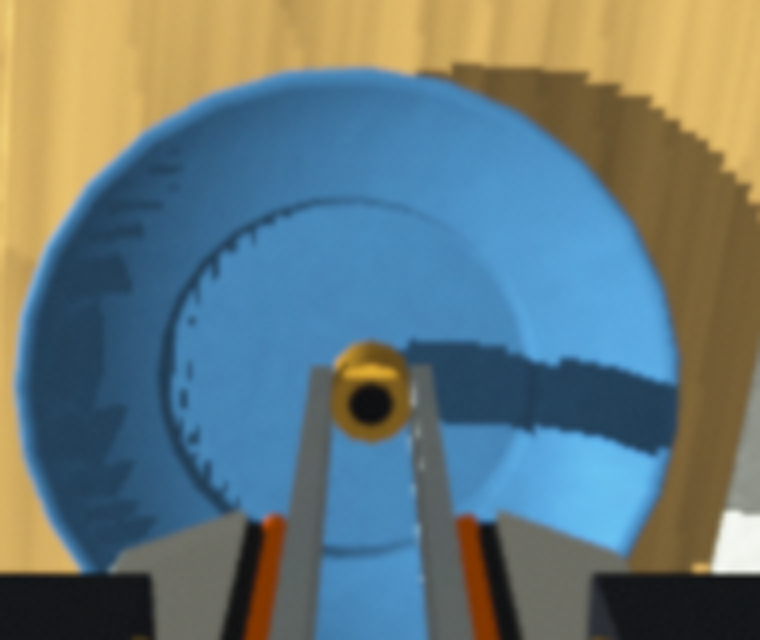

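```bash
python3 -m handwheel '{"translation":[[0,0,0],[0,0,0],[0,0,0],[0,0,0],[0,0,0],[0,0,0],[0,0,0],[0,0,0]],"twist":[0,0,0,0,0,0,0,0]}' 156;  python3 look.py w13;  python3 - <<'E'
import cv2
i=cv2.imread('pics/w13.png')
cv2.imwrite('pics/w13z.png',cv2.resize(i[100:260,160:350],None,fx=4,fy=4,interpolation=cv2.INTER_CUBIC))
E
```

```text
time: 25.05
tool_pos: [495.6, 143.0, 230.9]
tcp_rot: [3.138, -0.001, -1.428]
contact_force: [-0.3, 0.1, -2.3]
grip_width: 35.8
25.1 [495.7 143.  230.9] [ 3.1385e+00 -1.1000e-03 -1.4285e+00] [ 0.5  0.5 -2.4] 35.785152327958855
```

View pics/w13z.png

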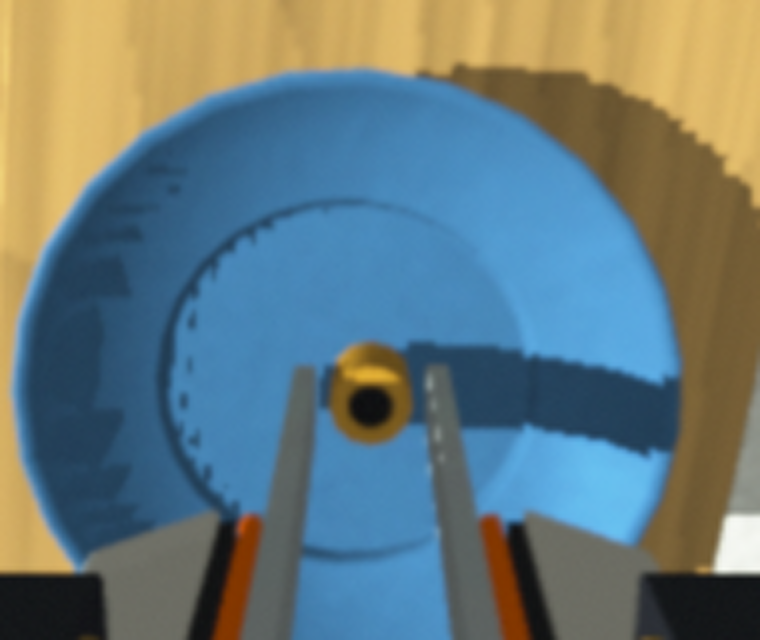

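```bash
python3 -m handwheel '{"translation":[[0,0,0.05],[0,0,0.1],[0,0,0.1],[0,-0.1,0.02],[0,-0.25,0],[-0.01,-0.33,0],[-0.01,-0.35,0],[-0.01,-0.33,0]],"twist":[0,0,0,0,0,-0.02,-0.02,-0.02]}'
```

```text
time: 26.1
tool_pos: [489.6, -67.1, 273.5]
tcp_rot: [3.139, -0.002, -1.519]
contact_force: [1.3, 0.3, -2.1]
grip_width: 35.7
```

```bash
python3 -m handwheel '{"translation":[[-0.01,-0.28,-0.02],[-0.01,-0.3,-0.04],[-0.01,-0.3,-0.05],[-0.01,-0.25,-0.05],[-0.01,-0.15,-0.05],[0,-0.08,-0.05],[0,-0.02,0],[0,0,0]],"twist":[0,0,0,0,0,0,0,0]}'; python3 look.py w14;  python3 - <<'E'
import cv2
i=cv2.imread('pics/w14.png')
cv2.imwrite('pics/w14z.png',cv2.resize(i[120:250,170:340],None,fx=4.5,fy=4.5,interpolation=cv2.INTER_CUBIC))
E
```

```text
time: 27.1
tool_pos: [475.8, -288.7, 231.6]
tcp_rot: [3.136, -0.002, -1.528]
contact_force: [0.2, -0.2, -2.6]
grip_width: 36.0
27.15 [ 475.9 -288.4  231.6] [ 3.1365e+00 -1.8000e-03 -1.5276e+00] [-0.1 -0.6 -2.2] 35.75038271498867
```

View pics/w14z.png

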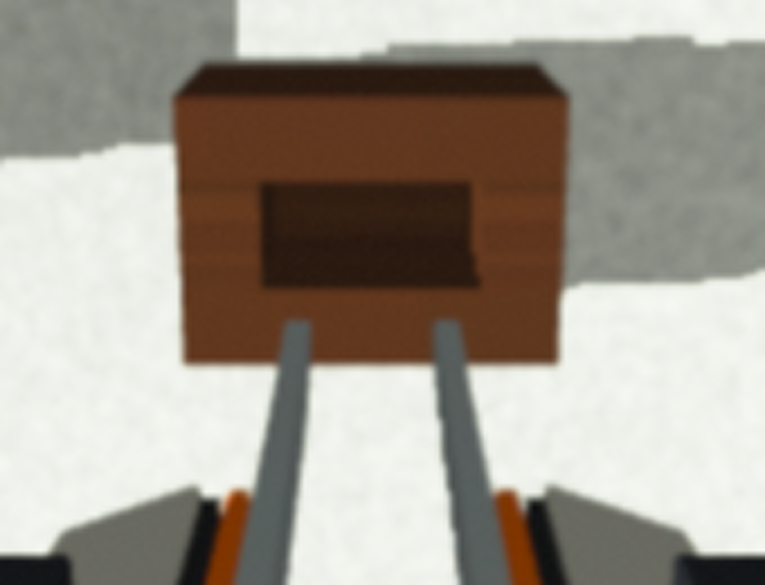

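```bash
python3 -m handwheel '{"translation":[[0.02,-0.01,-0.03],[0.015,-0.003,-0.06],[0,0,-0.07],[0,0,-0.07],[0,0,-0.06],[0,0,-0.04],[0,0,-0.01],[0,0,0]],"twist":[0,0,0,0,0,0,0,0]}'; python3 look.py w15;  python3 - <<'E'
import cv2
i=cv2.imread('pics/w15.png')
cv2.imwrite('pics/w15z.png',cv2.resize(i[120:250,170:340],None,fx=4.5,fy=4.5,interpolation=cv2.INTER_CUBIC))
E
```

```text
time: 28.15
tool_pos: [481.9, -288.4, 177.1]
tcp_rot: [3.136, -0.001, -1.525]
contact_force: [0.1, -0.8, -1.4]
grip_width: 36.0
28.2 [ 482.  -288.4  177.2] [ 3.1365e+00 -1.5000e-03 -1.5246e+00] [-0.1  0.2 -2.1] 35.293812645572835
```

View pics/w15z.png

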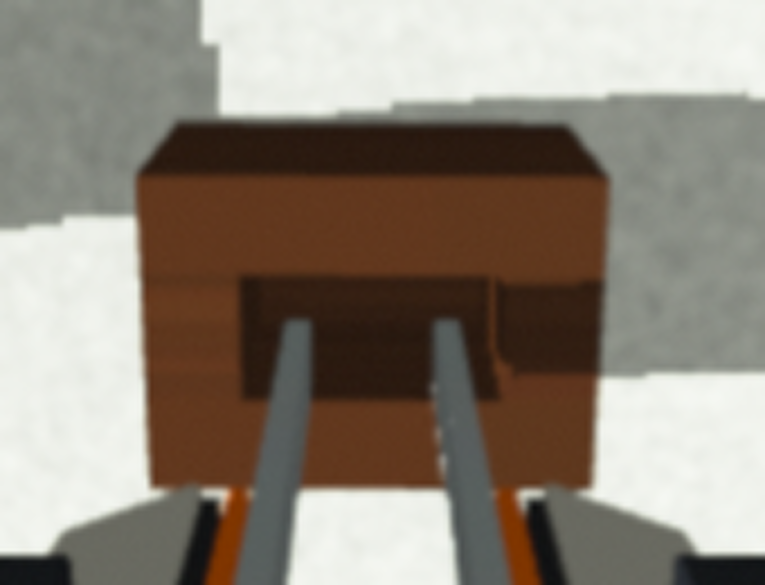

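```bash
python3 -m handwheel '{"translation":[[0,0,-0.02],[0,0,-0.04],[0,0,-0.05],[0,0,-0.06],[0,0,-0.06],[0,0,-0.05],[0,0,-0.03],[0,0,-0.01]],"twist":[0,0,0,0,0,0,0,0]}'
```

```text
time: 29.2
tool_pos: [481.9, -288.4, 125.8]
tcp_rot: [3.137, -0.002, -1.525]
contact_force: [-0.2, -0.1, -2.3]
grip_width: 36.2
```

```bash
python3 -m handwheel '{"translation":[[0,0,-0.005],[0,0,-0.005],[0,0,-0.005],[0,0,-0.005],[0,0,-0.004],[0,0,-0.003],[0,0,-0.003],[0,0,0]],"twist":[0,0,0,0,0,0,0,0]}'
```

```text
time: 30.2
tool_pos: [482.4, -288.8, 122.1]
tcp_rot: [3.138, -0.003, -1.525]
contact_force: [-0.7, 0.4, -1.1]
grip_width: 36.0
```

```bash
python3 -m handwheel '{"translation":[[0,0,-0.004],[0,0,-0.004],[0,0,-0.003],[0,0,-0.003],[0,0,0],[0,0,0],[0,0,0],[0,0,0]],"twist":[0,0,0,0,0,0,0,0]}'
```

```text
time: 31.2
tool_pos: [483.1, -288.7, 122.0]
tcp_rot: [3.14, -0.004, -1.525]
contact_force: [0.3, 1.3, 3.4]
grip_width: 35.6
```

```bash
python3 -m handwheel '{"translation":[[0,0,0],[0,0,0],[0,0,0],[0,0,0],[0,0,0],[0,0,0],[0,0,0],[0,0,0]],"twist":[0,0,0,0,0,0,0,0]}' 120; python3 -m handwheel '{"translation":[[0,0,0],[0,0,0],[0,0,0],[0,0,0],[0,0,0],[0,0,0],[0,0,0],[0,0,0]],"twist":[0,0,0,0,0,0,0,0]}' 0; python3 look.py w16
```

```text
time: 32.2
tool_pos: [483.1, -289.2, 121.0]
tcp_rot: [3.14, -0.005, -1.525]
contact_force: [0.2, -0.3, 0.3]
grip_width: 48.4
time: 33.2
tool_pos: [483.1, -289.2, 121.0]
tcp_rot: [3.14, -0.005, -1.525]
contact_force: [-0.4, -0.4, 0.4]
grip_width: 91.6
33.25 [ 483.1 -289.2  121. ] [ 3.1402 -0.0045 -1.5246] [-0.9 -0.3  1.1] 91.57092228108594
```

View pics/w16.png

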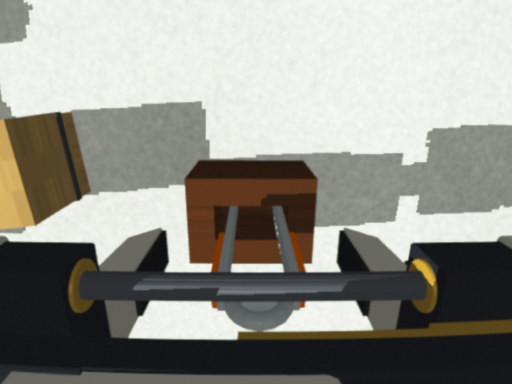

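Tongs stand in the well, and the fingers are clear on both sides. Retreating straight up.

```bash
python3 -m handwheel '{"translation":[[0,0,0.03],[0,0,0.08],[0,0,0.12],[0,0,0.15],[0,0,0.15],[0,0,0.15],[0,0,0.15],[0,0,0.05]],"twist":[0,0,0,0,0,0,0,0]}';python3 -m handwheel '{"translation":[[0,0,0],[0,0,0],[0,0,0],[0,0,0],[0,0,0],[0,0,0],[0,0,0],[0,0,0]],"twist":[0,0,0,0,0,0,0,0]}'; python3 look.py w17 tongs holder tongs_grip; python3 - <<'E'
from h import *
c=capture("scene");save(c,"s17")
for l in ["spacer","dish","tongs","holder"]: print(l,[(np.round(w(c,x["position"])).tolist(),round(x["score"],2)) for x in spot_point("scene",l)[:2]])
c=capture("side");save(c,"d17")
i=cv2.imread("pics/d17.png");j=cv2.imread("pics/s17.png")
cv2.imwrite("pics/m17.png",np.hstack([cv2.resize(i[130:260,170:370],None,fx=2,fy=2),cv2.resize(j[120:250,150:350],None,fx=2,fy=2)]))
E
```

```text
time: 34.25
tool_pos: [483.1, -289.1, 262.6]
tcp_rot: [-3.14, -0.007, -1.525]
contact_force: [-0.1, -0.3, -0.7]
grip_width: 92.2
time: 35.25
tool_pos: [482.3, -288.5, 260.3]
tcp_rot: [3.14, -0.004, -1.525]
contact_force: [0.5, 0.9, 0.3]
grip_width: 92.2
35.3 [ 482.3 -288.5  260.3] [ 3.1402 -0.0044 -1.5246] [-0.2 -1.   0.5] 92.08124421650395
tongs [([476.2, -292.6, 9.7], 0.61)]
holder [([487.2, -293.1, -0.9], 0.59)]
tongs_grip [([480.6, -296.9, 111.6], 0.72)]
spacer [([497.0, 140.0, 110.0], 0.46)]
dish [([493.0, 148.0, 106.0], 0.57), ([505.0, -108.0, 71.0], 0.54)]
tongs [([482.0, -294.0, 7.0], 0.66), ([525.0, 301.0, -4.0], 0.54)]
holder [([486.0, -292.0, -2.0], 0.72)]
```

View pics/w17.png

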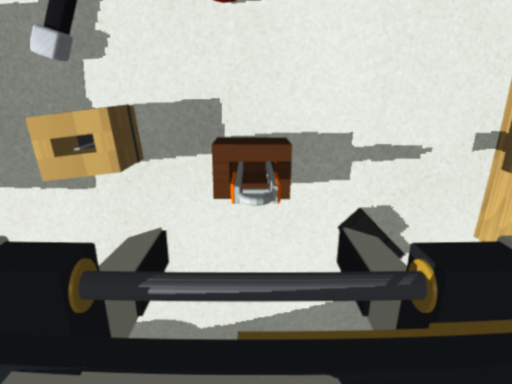

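View pics/m17.png

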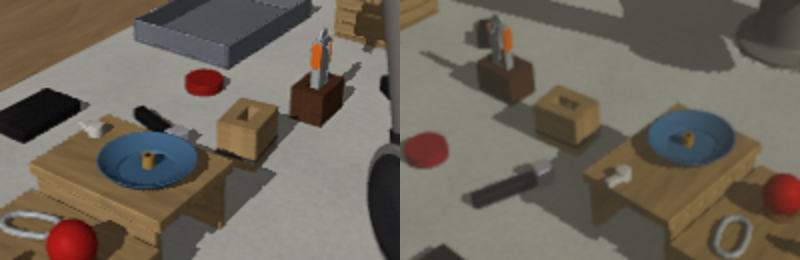

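The spacer stands in the dish (left crop, about 149,160), the tongs stand upright in the holder (about 255,180 in the wrist picture), the pocket is empty, and the bystanders have not moved.

```bash
python3 -c "
from plant import *
print(close_job())"
```

```text
the job is handed in; nothing more can be done
None
```

I finished the task and handed it in at about 35 s of the 53 s allowed. `close_job()` gives no verdict, so these are my own checks.

**What I did**
- I lifted the tongs out of the holder and lined their tips up with the pocket mouth using wrist-camera pictures.
- I lowered the tongs in small steps. The force readings showed no contact beyond the tongs' own weight.
- I closed the tongs in stages on the spacer. The fingers stopped at about 28 mm at the fixed grip force of about 30 N. Of that, I estimate about 16 N squeezed the spacer from each side; this was not measured directly.
- I pulled the spacer out of the clip, lowered it until I felt about 4 N from the dish floor, and let go. I then put the tongs back in the well until they touched the floor, opened the fingers and raised the gripper clear.

**What the last checks showed**
- **Spacer:** upright in the dish, about 5 to 10 mm from its middle.
- **Dish:** on the top tier at about (493, 148) mm, the same as at the start.
- **Tongs:** upright in the holder, with tips about 10 mm above its underside, which is the height of the well floor.
- **Bystanders:** no visible change for those in the final pictures; I did not measure them or picture all of them.
- **Robot:** the arm is clear of everything, and the force reading is about zero.

**Disagreements**
- The networks' positions for the holder and the tongs in the last pictures differed by up to about 11 mm from each other and 7 mm from my own measurements. The pictures show the tongs inside the well.
- The fingers stopped at 28 mm, not the nominal 30 mm. I took this to be give in the pads, and the next picture of the tips showed the spacer held between them.

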